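Put the hooped incense dish away in its sliding-lid box

TASK

Put the incense dish away: take it by its hoop handle, lift it out from under the raised gold step, and lower it (do not drop it) upright onto the floor of the open compartment of the clear acrylic box. Then slide the box's lid fully shut over it and let go. Leave the rooster, the ladle and the two cups standing or lying where they are.

Things in the scene. Friction and masses are not known exactly. Their poses are not given: they have to be found in the camera images.
- dish: Round stubby aluminium incense dish, 70 mm across the rim, 54 mm across the foot, 20 mm high, about 0.2 kg, with a rigid upright hoop handle across it; total height 62 mm. Loose; stands on a 4 mm silicone mat below the front edge of the raised step. Origin: centre of its underside; z up; the hoop lies in its x-z plane.
- hoop: The dish's rigid aluminium hoop handle (same origin and axes as the dish): a square bar 46 mm long along x, 9 mm thick (y and z), its middle 57.5 mm above the dish's underside, on two sloping 8 mm round legs down to the rim at x = -33 and +33 mm.
- hoop_bar (a point): Middle of the hoop's top bar, where to pinch it; bar runs along x, pinch along y.
- step: Fixed raised gold wooden step, open underneath: plank 100 mm deep (x), 350 long (y), underside 150, top 174 mm above the table, on four 22 mm square posts at x = 85 and 147, y = -163 and +163 mm. Two fixed candles on it, 32 mm across, 70 high, at x = 140, y = -110 and +110. Origin on the table, 60 mm in front (-x) of the plank's front edge. Mat below: x 0 to 170, y -150 to +150, 4 mm thick.
- step_edge (a point): Middle of the plank's lower front edge, 150 mm above the table. The dish's centre lies 3 to 12 mm in front (-x of the step) of the line straight below this edge, so the tool must be tilted to reach in from the -x side.
- case: Fixed clear acrylic box, 140 (x) by 290 (y) by 81 mm high, 5 mm walls and floor. Origin: centre of its underside. The half at y < 0 is roofed for good; the half at y > 0 is the compartment, inner x -65 to +65, y +2.5 to +140 mm, floor at z = 5 mm, open above where the lid is slid back.
- bay (a point): Centre of the compartment's floor (x = 0, y = 71.5, z = 5 mm in the box's frame).
- lid (a joint): Sliding lid of the box, metres: 0 = shut (covers the compartment), up to 0.135 = slid back over the roofed half, towards the box's -y. It starts slid back 0.115 to 0.135. The lid is a clear plate 140 (x) by 143 (y) by 5 mm, top at z = 86 mm, reaching 71.5 mm either side of its fin; about 1.5 N to slide.
- lid_fin (a point): Middle of the top edge of the white upright fin on the lid, its handle: 50 mm long (box x), 10 mm thick (box y), 24 mm tall, top 110 mm and foot 86 mm above the table. Moves with the lid; shut, it is at x = 0, y = 72.5 mm in the box's frame.
- rooster: White ceramic rooster figurine, 44 mm wide, about 60 mm long, 100 mm high, loose on the mat under the plank at one side. Origin: centre of its underside.
- cup_a: White ceramic tea cup, 52 mm across, 45 mm high, loose on the mat under the plank on the side away from the rooster. Origin: centre of its underside.
- cup_b: A second white tea cup of the same size, loose on the table between the step and the box. Origin: centre of its underside.
- ladle: Small stainless ladle, bowl 50 mm across, handle 125 mm along its +x, 25 mm high, loose on the table between the step and the box, on the robot's side. Origin: under the middle of its bowl.
Things that resemble listed ones, but are neither listed nor needed, are in the scene too. Leave any orange or purple look-alike of the dish alone.

How it is judged:
By the outcome, as a careful person would: the job done as asked, in the order asked, and still so for the second after the job is handed in, with the robot touching nothing.
It also fails if it takes over 72 s, if anything falls off the work surface, if the arm or the gripper's body presses on something with over 40 N, if the wrist force passes 120 N, or if a joint passes its speed limit or range.

ROBOT

A 6-joint arm with a two-finger parallel gripper is mounted at the origin on the work surface. World frame = base frame: x ahead of the robot, y to its left, z up, the work surface at z = 0. Lengths are in m, angles in rad, forces in N, time in s.
With the tool pointing down it reaches from about 0.275 to 1 m from the base axis. Payload 8.4 kg.
Tool frame: the origin (TCP) lies at the very end of the fingers, on their centre line; the grasp point (between the pads) lies 19 mm behind it; z points along the fingers, y is the line along which they close (so a half turn about z gives the same grasp; the last joint's range is limited). The gripper opens to 85 mm and grips with 20 to 120 N. Pads are 22 mm wide; open, the fingers measure 114 mm over their backs; the gripper's body (76 mm by 85 mm) begins 54 mm behind the grasp point. The pads swing forward as they close: fully open they stand 13 mm farther back than shut.
Start: joints at [-1.219, 0.353, 1.633, -0, 1.155, -0.002], TCP at [0.217, -0.586, 0.231] pointing down, gripper open.
Joint ranges: [-2.63, 2.63], [-0.92, 2.1], [0.06, 2.66], [-1.3, 4.44], [0, 2.69], [-3.02, 3.02]. Speed limits (rad/s): [2.22, 2.22, 2.79, 3.14, 3.14, 3.14].

INTERFACE

Orientations are given as a unit quaternion [w, x, y, z].
In Python, from bench import env gives the robot as it stands. The module is installed in compiled form; this text tells all that it offers.
- The arm moves only by the shell command python3 -m handwheel 'ROWS' [FORCE]. ROWS is JSON, a list of rows, each a list of 7 numbers: the turn, a rotation vector about the tool's x, y, z in degrees, then the shift along the tool's x, y, z in cm, then the opening, from 0 (shut) to 1 (fully open). A call has 1 to 20 rows; each row is the pose to reach, as a shift and turn from the pose commanded when the call began, along the tool's axes at that moment; what a row does not reach only later rows make up. A row lasts 1/12 s, in which the tool goes at most 41.7 mm and 7.16 degrees, less where a joint would pass 70% of its speed; a pose out of reach is approached as far as the arm can. A call with a gripper value outside its range is refused whole. The fingers move at their own pace and stop on an object; FORCE is the grip in N (left out, the last holds). Time passes only in rows, so rows that repeat a pose let the fingers close. It gives the time, the measured TCP pose, the force, the opening and the grip force at its end, in the units of the state.
- env.sense(): the state, without advancing time (a new reading comes with each control period).
- env.camera(name): name is "scene" or "top" or "wrist"; returns a dict with "image" (480x640x3 uint8, red, green, blue), "fx", "fy", "cx", "cy" (pixels), "k1" (the pictures are not rectified: a ray, as slopes to the right and down, at radius r is drawn at 1 + k1 r^2 times it, then the intrinsics apply), "eye" and "orientation" of the camera in the world. Camera axes: x right, y up, looking along -z (the intrinsics and any distortion apply to the point x, -y, -z); pixel columns grow to the right and rows downward; lengths in m; the calibration is good to about 2 mm. A picture is of the moment at which its call begins. There is no depth.
- env.hand_in(): hands the job in; it is judged then, once.
The state is a dict: "clock": time; "joints": joint angles; "qvel": joint speeds; "joint_efforts": joint torques, N m; "eef_pos": TCP position; "tcp_rot": TCP orientation; "wrist_force": force on the tool from outside, world axes, zero at the start; "moment": the same for the moment, N m; "opening": finger opening in m; "gripper_force": force on a finger pad.
Only numpy, scipy, OpenCV 4.12 (cv2) and the standard library are available. Lean on these libraries where they do the work, as an engineer would, in place of code of your own. Each camera call takes 0.05 s, during which the arm holds its last target. There are 200 camera calls.

## Working session

There is one attempt and no reset: what is moved stays moved. The work goes in short steps, Python scripts to look and compute and a shell command to move; the robot and the scene stay as the last step left them, time stands still between calls to the robot, and variables do not carry over. Pictures are saved under pics/ and viewed, at most 10 in all, crops included, and the job is handed in when it is done.

```bash
mkdir -p pics; python3 - <<'E'
from bench import env
import cv2,pickle
d={}
for n in("scene","top","wrist"):
    c=env.camera(n);d[n]=c
    cv2.imwrite(f"pics/{n}0.png",c["image"][:,:,::-1])
    print(n,{k:v for k,v in c.items() if k!="image"})
pickle.dump(d,open("c0.pkl","wb"))
print(env.sense())
E
```

```text
scene {'fx': 483.78056860272835, 'fy': 483.78056860272835, 'cx': 320.37833774127495, 'cy': 242.93223567637287, 'k1': -0.08408940779242056, 'eye': array([1.3126288 , 0.54297648, 0.67121464]), 'orientation': array([0.40130539, 0.23545361, 0.42849771, 0.77453553])}
top {'fx': 522.4025576430608, 'fy': 522.4025576430608, 'cx': 321.33488266257524, 'cy': 225.1896612792133, 'k1': 0.047024048566833135, 'eye': array([0.39954412, 0.04690694, 1.12695475]), 'orientation': array([ 0.71454707,  0.06587207, -0.07131414, -0.69281862])}
wrist {'fx': 362.87818083360685, 'fy': 362.87818083360685, 'cx': 328.73272519096383, 'cy': 237.15346449977767, 'k1': -0.047619063955104006, 'eye': array([ 0.2868205 , -0.56128022,  0.37280882]), 'orientation': array([ 0.81128935, -0.12133932,  0.08552457, -0.56548379])}
{'clock': 0.15, 'joints': array([-1.21939336e+00,  3.53527209e-01,  1.63395700e+00, -8.35379951e-06,
        1.15524251e+00, -2.43422198e-03]), 'qvel': array([ 0.00106997, -0.00138926, -0.00260837, -0.00180626, -0.00094959,
        0.00037142]), 'joint_efforts': array([ 1.93531574e-03, -6.05629778e+01, -3.42344069e+01,  7.36673383e-05,
        6.12037227e-03,  5.78578261e-05]), 'eef_pos': array([ 0.21640994, -0.58593519,  0.23071302]), 'tcp_rot': array([-5.57758705e-04,  9.84390229e-01,  1.75998739e-01, -1.02199348e-04]), 'wrist_force': array([ 0.63858752, -0.23975493,  0.66551034]), 'moment': array([-0.0671863 , -0.00293507,  0.01269061]), 'gripper_force': 0.0, 'opening': 0.0856432934405692}
```

View pics/top0.png

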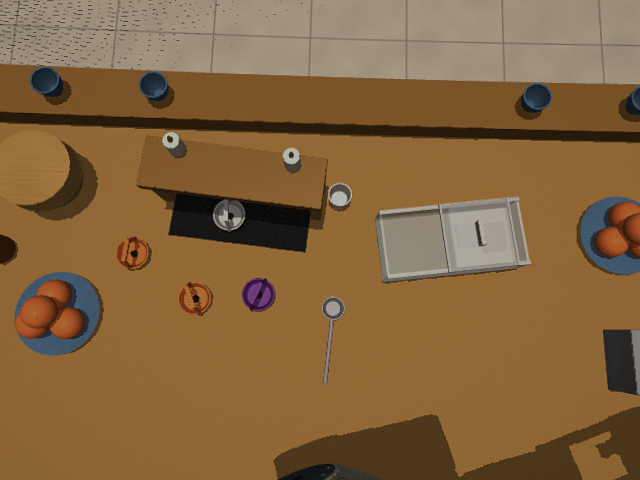

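View pics/scene0.png

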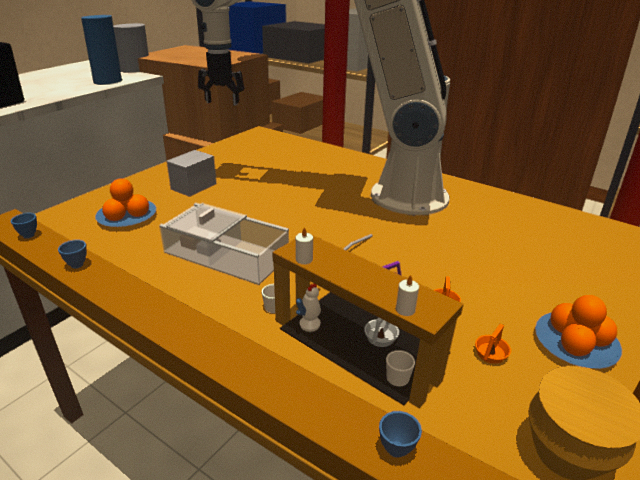

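The top view shows the aluminium dish at (229,214) on the black mat, and three look-alikes: orange at (133,253) and (195,298), purple at (259,295). Only the grey one on the mat fits. The box spans x 378-528, y 200-280 with its compartment on the left (+y) and the fin at (481,232). Cup_b is at (340,195) and the ladle bowl at (333,308). The scene view shows the rooster at (311,308), cup_a at (399,368), and the dish at (381,332).

```bash
cat > cam.py <<'E'
import numpy as np,cv2
from scipy.spatial.transform import Rotation as R
def rot(q): return R.from_quat([q[1],q[2],q[3],q[0]])
def K(c): return np.array([[c['fx'],0,c['cx']],[0,c['fy'],c['cy']],[0,0,1]]),np.array([c['k1'],0,0,0,0])
def ray(c,uv):
    k,d=K(c);p=cv2.undistortPoints(np.array(uv,float).reshape(-1,1,2),k,d)[:,0]
    return rot(c['orientation']).apply(np.c_[p[:,0],-p[:,1],-np.ones(len(p))])
def plane(c,uv,z):
    r=ray(c,uv);e=np.array(c['eye']);return e+r*((z-e[2])/r[:,2])[:,None]
def proj(c,P):
    k,d=K(c);p=rot(c['orientation']).inv().apply(np.atleast_2d(P)-c['eye'])*[1,-1,-1]
    return cv2.projectPoints(p,np.zeros(3),np.zeros(3),k,d)[0][:,0]
def tri(cs,uvs):
    A=np.zeros((3,3));b=np.zeros(3)
    for c,uv in zip(cs,uvs):
        r=ray(c,[uv])[0];r/=np.linalg.norm(r);M=np.eye(3)-np.outer(r,r);A+=M;b+=M@c['eye']
    return np.linalg.solve(A,b)
E
python3 - <<'E'
import pickle,cv2,numpy as np
d=pickle.load(open("c0.pkl","rb"));t=d["top"]["image"][:,:,::-1];s=d["scene"]["image"][:,:,::-1]
a=cv2.resize(t[125:260,130:330],(800,540),interpolation=cv2.INTER_CUBIC)
cv2.imwrite("pics/a.png",a)
b=cv2.resize(t[190:290,370:535],(800,485),interpolation=cv2.INTER_CUBIC)
cv2.imwrite("pics/b.png",b)
c=cv2.resize(s[230:410,260:470],(700,600),interpolation=cv2.INTER_CUBIC)
cv2.imwrite("pics/c.png",c)
E
```

```text
(no output)
```

View pics/a.png

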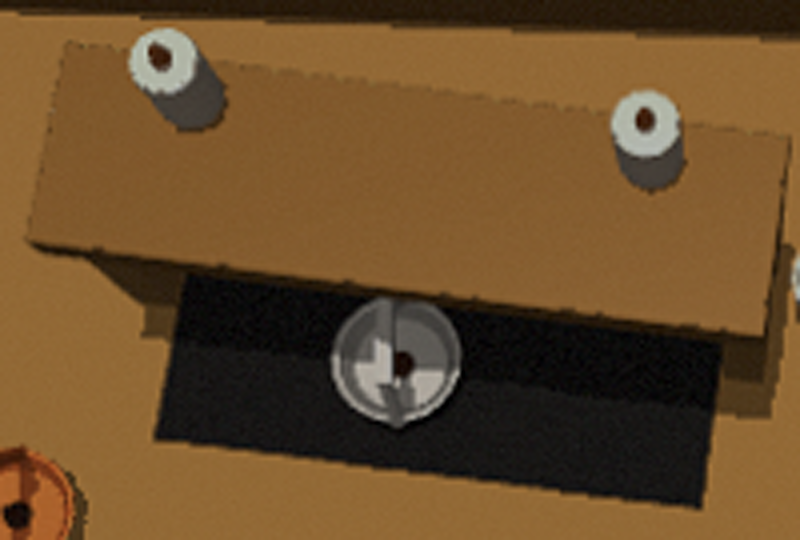

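View pics/b.png

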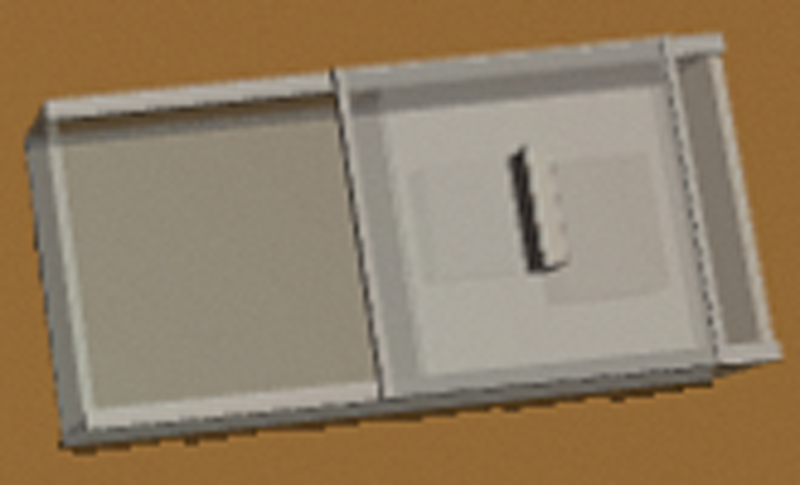

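View pics/c.png

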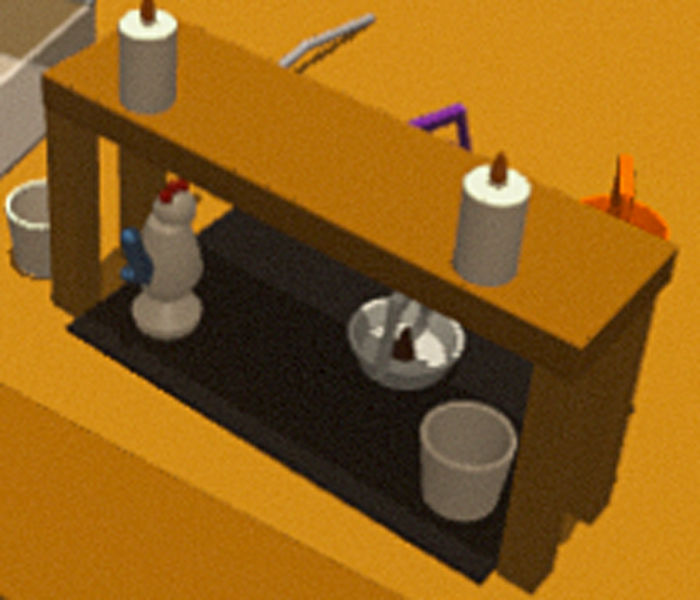

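The crops show the aluminium dish on the mat with rim centre at crop pixel (396,360), and its hoop running nearly along step x. The black incense cone is at (403,362). The plank corners, mat corners, box corners and fin top at b-crop (548,208) are all clear. The aluminium dish on the mat is the target.

```bash
python3 - <<'E'
import pickle,numpy as np
from cam import *
np.set_printoptions(precision=4,suppress=True)
d=pickle.load(open("c0.pkl","rb"));T=d["top"];S=d["scene"]
A=lambda p:(np.array(p,float)+.5)/4-.5+[130,125]
B=lambda p:(np.array(p,float)+.5)/4.848-.5+[370,190]
C=lambda p:(np.array(p,float)+.5)/3.3333-.5+[260,230]
P=plane(T,A([(67,42),(30,243),(765,335),(790,135)]),.174);print("plank",P, [np.linalg.norm(P[i]-P[i-1]) for i in range(4)])
M=plane(T,A([(155,440),(702,508)]),.004);print("mat",M,np.linalg.norm(M[0]-M[1]))
ey=P[0]+P[1]-P[2]-P[3];ey/=np.linalg.norm(ey);em=(M[0]-M[1]);em/=np.linalg.norm(em);print("yaw",np.degrees(np.arctan2(-ey[0],ey[1])),np.degrees(np.arctan2(-em[0],em[1])))
yaw=np.arctan2(-em[0],em[1]);ex=np.array([np.cos(yaw),np.sin(yaw),0]);ey=np.array([-np.sin(yaw),np.cos(yaw),0])
o1=P.mean(0)-.11*ex;o2=M.mean(0);print("step origin",o1,o2)
rim=plane(T,A([(396,360),(332,360),(460,360),(396,296),(396,424)]),.024);print("rim",rim,np.linalg.norm(rim[1]-rim[2]))
o=(o1+o2)/2
print("dish in step",(rim[0]-o)@ex,(rim[0]-o)@ey)
h=plane(T,A([(389,330),(397,388)]),.066);print("hoop",h)
bx=plane(T,B([(45,103),(85,430),(780,355),(722,40)]),.081);print("box",bx,[np.linalg.norm(bx[i]-bx[i-1]) for i in range(4)])
f=plane(T,B([(548,208)]),.110);fe=plane(T,B([(532,150),(562,265)]),.110);print("fin",f,fe,np.linalg.norm(fe[0]-fe[1]))
yb=bx[0]+bx[1]-bx[2]-bx[3];yb/=np.linalg.norm(yb);byaw=np.arctan2(-yb[0],yb[1]);bex=np.array([np.cos(byaw),np.sin(byaw),0]);bey=np.array([-np.sin(byaw),np.cos(byaw),0])
bo=bx.mean(0);print("boxyaw",np.degrees(byaw),bo,"fin in box",(f[0]-bo)@bex,(f[0]-bo)@bey,"bay",bo+bey*.0715)
# cups / ladle
print("cupb",plane(T,[(340,194)],.045),"ladle bowl,end",plane(T,[(333,308),(325,382)],.015))
print("rooster base",plane(S,C([(168,320)]),.004),"cup_a base",plane(S,C([(462,500)]),.004), "dish scene rim",plane(S,C([(407,337)]),.024))
for n,p in (("rooster",plane(S,C([(168,320)]),.004)),("cupa",plane(S,C([(467,435)]),.049))): print(n,(p[0]-o)@ex,(p[0]-o)@ey)
E
```

```text
plank [[0.7513 0.3806 0.174 ]
 [0.652  0.3887 0.174 ]
 [0.6192 0.0442 0.174 ]
 [0.7173 0.0352 0.174 ]] [np.float64(0.3470749931887404), np.float64(0.0996079353378994), np.float64(0.34609579288748565), np.float64(0.09846637413081401)]
mat [[0.5892 0.3723 0.004 ]
 [0.5611 0.0749 0.004 ]] 0.29872174167346194
yaw -5.529328523513007 -5.39595811401404
step origin [0.5754 0.2225 0.174 ] [0.5752 0.2236 0.004 ]
rim [[0.6335 0.2419 0.024 ]
 [0.6324 0.2761 0.024 ]
 [0.6346 0.2076 0.024 ]
 [0.6689 0.2441 0.024 ]
 [0.5985 0.2396 0.024 ]] 0.06856393538697256
dish in step 0.05618950565481422 0.024170673580291284
hoop [[0.6404 0.2391 0.066 ]
 [0.6099 0.233  0.066 ]]
box [[ 0.6393 -0.0753  0.081 ]
 [ 0.5014 -0.0929  0.081 ]
 [ 0.542  -0.3797  0.081 ]
 [ 0.6757 -0.3617  0.081 ]] [np.float64(0.2887284767479148), np.float64(0.13894023315371443), np.float64(0.28960926620887134), np.float64(0.13492141678474678)]
fin [[ 0.5952 -0.277   0.11  ]] [[ 0.6192 -0.2713  0.11  ]
 [ 0.5719 -0.282   0.11  ]] 0.04853338690984223
boxyaw 7.650581076910129 [ 0.5896 -0.2274  0.081 ] fin in box -0.001029525042556643 -0.049965370356102254 bay [ 0.5801 -0.1565  0.081 ]
cupb [[0.6817 0.0039 0.045 ]] ladle bowl,end [[0.442  0.0118 0.015 ]
 [0.2928 0.0244 0.015 ]]
rooster base [[0.6893 0.1047 0.004 ]] cup_a base [[0.7161 0.3219 0.004 ]] dish scene rim [[0.637  0.2425 0.024 ]]
rooster 0.12463307497885724 -0.10716330221668782
cupa 0.12846504713859924 0.10734787288420514
```

```bash
cat > goal.py <<'E'
from cam import *
from bench import env
np.set_printoptions(precision=3,suppress=True)
def frame(psi,th):
    p,t=np.radians([psi,th]);c,s=np.cos(p),np.sin(p)
    z=np.array([np.sin(t)*c,np.sin(t)*s,-np.cos(t)]);x=np.array([np.cos(t)*c,np.cos(t)*s,np.sin(t)])
    return np.c_[x,np.cross(z,x),z]
def rel(g,psi,th,back=0):
    "turn deg & shift cm to put grasp point at g, retreated by back"
    s=env.sense();R0=rot(s['tcp_rot']).as_matrix();F=frame(psi,th)
    p=np.array(g)+F[:,2]*(.019-back)
    print("turn",np.degrees(R.from_matrix(R0.T@F).as_rotvec()),"shift",100*R0.T@(p-s['eef_pos']),"tcp",p)
E
python3 - <<'E'
from goal import *
rel([.42,-.15,.30],8,0)
rel([.632,.242,.0615],8,42,.16)
E
```

```text
turn [-0.065  0.007 12.274] shift [ 34.203 -33.844  -4.99 ] tcp [ 0.42  -0.15   0.281]
turn [-4.56  41.844 11.695] shift [ 58.454 -65.262   6.517] tcp [0.539 0.229 0.166]
```

```bash
python3 -m handwheel '[[0,0,12,34,-34,-6,1],[0,0,12,34,-34,-6,1],[0,0,12,34,-34,-6,1],[0,0,12,34,-34,-6,1],[0,0,12,34,-34,-6,1],[0,0,12,34,-34,-6,1],[0,0,12,34,-34,-6,1],[0,0,12,34,-34,-6,1],[0,0,12,34,-34,-6,1],[0,0,12,34,-34,-6,1],[0,0,12,34,-34,-6,1],[0,0,12,34,-34,-6,1],[0,0,12,34,-34,-6,1],[0,0,12,34,-34,-6,1]]' 40
python3 - <<'E'
from goal import *
rel([.632,.242,.0615],8,42,.16)
E
```

```text
clock: 1.32
eef_pos: [0.418, -0.1485, 0.2913]
tcp_rot: [0.0, 0.997, 0.074, 0.0]
wrist_force: [0.4, -0.3, -0.7]
opening: 0.0855
gripper_force: 0.0
turn [-0.157 42.     0.452] shift [ 17.48  -35.55   12.496] tcp [0.539 0.229 0.166]
```

```bash
python3 -m handwheel '[[0,42,0,17.5,-35.5,12.5,1],[0,42,0,17.5,-35.5,12.5,1],[0,42,0,17.5,-35.5,12.5,1],[0,42,0,17.5,-35.5,12.5,1],[0,42,0,17.5,-35.5,12.5,1],[0,42,0,17.5,-35.5,12.5,1],[0,42,0,17.5,-35.5,12.5,1],[0,42,0,17.5,-35.5,12.5,1],[0,42,0,17.5,-35.5,12.5,1],[0,42,0,17.5,-35.5,12.5,1],[0,42,0,17.5,-35.5,12.5,1],[0,42,0,17.5,-35.5,12.5,1],[0,42,0,17.5,-35.5,12.5,1],[0,42,0,17.5,-35.5,12.5,1],[0,42,0,17.5,-35.5,12.5,1]]'
python3 - <<'E'
from goal import *
import pickle
rel([.632,.242,.0615],8,42,.0)
c=env.camera("wrist");pickle.dump(c,open("w1.pkl","wb"))
cv2.imwrite("pics/w1.png",c["image"][:,:,::-1])
b=[.634,.242,.0615]
print("bar expected",proj(c,[b]),c['eye'])
E
```

```text
clock: 2.57
eef_pos: [0.5216, 0.1435, 0.2]
tcp_rot: [-0.026, 0.934, 0.069, 0.35]
wrist_force: [7.4, -1.2, 5.7]
opening: 0.0851
gripper_force: 0.0
turn [-0.292  0.916  0.335] shift [ 0.255 -8.114 20.465] tcp [0.645 0.244 0.047]
bar expected [[240.208 205.994]] [0.485 0.137 0.356]
```

View pics/w1.png

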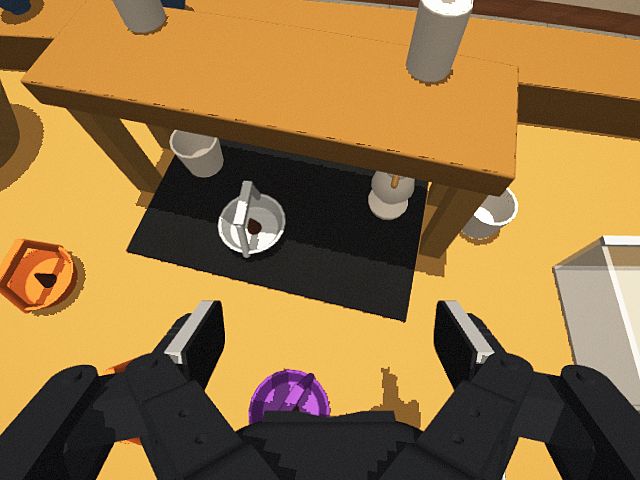

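The dish is at (251,222) with its hoop bar around (243,205), matching the predicted (240,206). The cup at (196,152) and rooster at (390,190) are clear of the path. The move is not finished, so I'll complete it and measure the bar's direction from close by.

```bash
python3 -m handwheel '[[0,1,0,0.2,-8.1,4.5,1],[0,1,0,0.2,-8.1,4.5,1],[0,1,0,0.2,-8.1,4.5,1],[0,1,0,0.2,-8.1,4.5,1],[0,1,0,0.2,-8.1,4.5,1],[0,1,0,0.2,-8.1,4.5,1]]'
python3 - <<'E'
from goal import *
import pickle
rel([.632,.242,.0615],8,42,.0)
c=env.camera("wrist");pickle.dump(c,open("w2.pkl","wb"))
F=frame(8,0)
b=np.array([.634,.242,.0615]);uv=proj(c,[b,b+F[:,0]*.023,b-F[:,0]*.023]);print(uv,env.sense()['eef_pos'],rot(env.sense()['tcp_rot']).as_matrix()[:,2])
u,v=(uv[0]-[75,75]).astype(int).clip(0);print(u,v)
cv2.imwrite("pics/w2.png",cv2.resize(c["image"][v:v+150,u:u+150,::-1],(600,600),interpolation=cv2.INTER_CUBIC))
E
```

```text
clock: 3.12
eef_pos: [0.5578, 0.1963, 0.1871]
tcp_rot: [-0.033, 0.933, 0.1, 0.343]
wrist_force: [-1.2, 0.5, -0.3]
opening: 0.0853
gripper_force: 0.0
turn [-2.338  1.685  3.317] shift [-1.8   -2.939 16.771] tcp [0.645 0.244 0.047]
[[292.08  239.137]
 [294.978 214.845]
 [289.024 264.901]] [0.558 0.196 0.187] [ 0.634  0.129 -0.763]
217 164
```

View pics/w2.png

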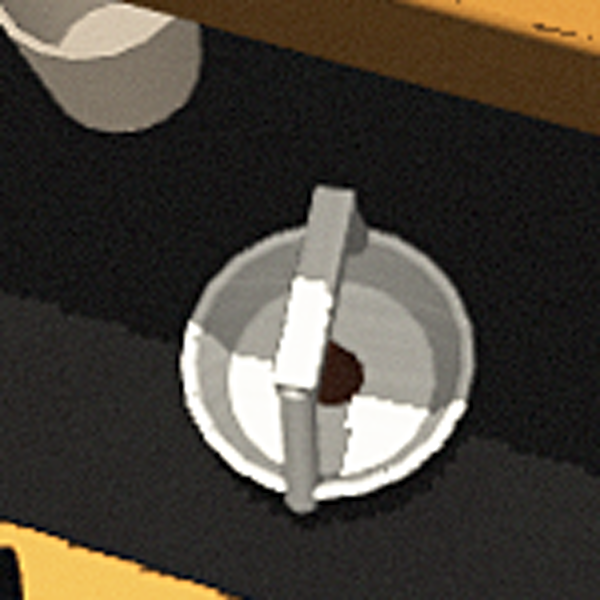

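The close crop shows the bar's top face running from its far end at crop (334,188) to its near end at (295,387). The dish stands upright and alone, and the hoop is clear of everything.

```bash
python3 - <<'E'
from goal import *
import pickle
c=pickle.load(open("w2.pkl","rb"))
q=(np.array([(334,188),(295,387)])+.5)/4-.5+[217,164]
e=plane(c,q,.066);v=e[0]-e[1];print(e,e.mean(0),np.linalg.norm(v),"yaw",np.degrees(np.arctan2(v[1],v[0])))
s=env.sense();print(s['clock'],s['eef_pos'],s['qvel'],s['joints'])
psi=np.degrees(np.arctan2(v[1],v[0]))
m=e.mean(0);m[2]=.0615
rel(m,psi,42,.16);rel(m,psi,42)
E
```

```text
[[0.66  0.241 0.066]
 [0.614 0.238 0.066]] [0.637 0.239 0.066] 0.04581957146314269 yaw 3.8399908408158923
3.1667 [0.558 0.196 0.187] [ 0.001 -0.01   0.001  0.001  0.002  0.002] [ 0.416  0.152  2.258 -1.295  0.143  3.016]
turn [-5.082  1.656  6.444] shift [-1.888 -3.933  1.115] tcp [0.543 0.233 0.166]
turn [-5.082  1.656  6.444] shift [-1.507 -2.494 17.045] tcp [0.649 0.24  0.047]
```

The bar measures 45.8 mm long at yaw 3.8°, which matches. However, joints 4 and 6 are at their limits near wrist alignment. I'll back off, then fit the arm's kinematics to choose a workable tilt.

```bash
cat > log.py <<'E'
from bench import env
import json
s=env.sense();open("log.jsonl","a").write(json.dumps([list(map(float,s[k])) for k in('joints','eef_pos','tcp_rot')])+"\n");print([round(float(x),3) for x in s['joints']])
E
python3 log.py
python3 -m handwheel '[[0,-12,0,0,0,-4,1],[0,-12,0,0,0,-4,1],[0,-12,0,0,0,-4,1],[0,-12,0,0,0,-4,1],[0,-12,0,0,0,-4,1]]'; python3 log.py
python3 -m handwheel '[[0,-15,0,5,0,-4,1],[0,-15,0,5,0,-4,1],[0,-15,0,5,0,-4,1],[0,-15,0,5,0,-4,1],[0,-15,0,5,0,-4,1]]'; python3 log.py
cat > fit.py <<'E'
from goal import *
import json
from scipy.optimize import least_squares
D=[json.loads(l) for l in open("log.jsonl")]
D.append([[-1.21939336,.353527209,1.633957,-8.35e-6,1.15524251,-.00243422],[.21640994,-.58593519,.23071302],[-5.57758705e-04,9.84390229e-01,1.75998739e-01,-1.02199348e-04]])
rz=lambda a:R.from_euler('z',a).as_matrix()
ry=lambda a:R.from_euler('y',a).as_matrix()
def fk(q,p):
    a,h,L1,e,L2,Lt=p
    M=rz(q[0]);x=M@[a,0,h];M=M@ry(q[1]);x=x+M@[0,0,L1];M=M@ry(q[2]);x=x+M@[e,0,L2]
    M=M@rz(q[3])@ry(q[4])@rz(q[5]);return x+M@[0,0,Lt],M
def res(p): return np.concatenate([fk(q,p)[0]-x for q,x,_ in D]+[(np.array(p)-[0,.3,.4,0,.4,.3])*1e-4])
P=least_squares(res,[0,.3,.4,0,.4,.3]).x
if __name__=="__main__":
    print(P,np.abs(res(P)).max())
    for q,x,t in D:
        M=fk(q,P)[1].T@rot(t).as_matrix();print(np.degrees(R.from_matrix(M).as_rotvec()))
E
python3 fit.py
```

```text
[0.416, 0.152, 2.258, -1.295, 0.143, 3.016]
clock: 3.58
eef_pos: [0.5399, 0.1819, 0.2154]
tcp_rot: [-0.008, 0.959, 0.094, 0.269]
wrist_force: [0.2, -1.1, 0.2]
opening: 0.0852
gripper_force: 0.0
[0.409, 0.079, 2.159, -0.375, 0.402, 2.094]
clock: 4.0
eef_pos: [0.5632, 0.1876, 0.2756]
tcp_rot: [0.005, 0.985, 0.093, 0.144]
wrist_force: [-0.8, -0.6, -0.3]
opening: 0.0851
gripper_force: 0.0
[0.369, 0.126, 1.861, -0.112, 0.881, 1.811]
[0.012 0.286 0.557 0.054 0.484 0.332] 0.0013457965790459325
[ 0.  0. 90.]
[ 0.  0. 90.]
[ 0.  0. 90.]
[ 0. -0. 90.]
```

```bash
cat > ik.py <<'E'
from fit import *
lo=np.array([-2.63,-.92,.06,-1.3,0,-3.02]);hi=np.array([2.63,2.1,2.66,4.44,2.69,3.02])
def ik(p,F):
    out=[]
    for half in(0,1):
        G=F@rz(np.pi*half)@rz(-np.pi/2)
        for q3 in(0.,1.,2.,3.,4.):
            q0=np.array([np.arctan2(p[1],p[0]),.4,1.9,q3,.5,0.])
            f=lambda q:np.r_[(fk(q,P)[0]-p)*5,(fk(q,P)[1]-G).ravel()]
            for q6 in(-1.5,1.5):
                q0[5]=q6;r=least_squares(f,q0,bounds=(lo,hi))
                if r.cost<1e-8 and not any(np.abs(r.x-o[1:]).max()<.02 for o in out): out.append(np.r_[half,r.x])
    return out
E
python3 - <<'E'
from ik import *
m=np.array([.635,.240,.0615])
for th in(34,38,42,46,50):
    for b in(0,.1):
        F=frame(3.8,th)
        for o in ik(m+F[:,2]*(.019-b),F): print(th,b,o)
E
```

```text
34 0.1 [ 0.     0.507  0.338  2.114 -1.048  0.279  2.975]
34 0.1 [ 1.     0.507  0.338  2.114 -1.048  0.279 -0.167]
38 0 [ 0.     0.474  0.563  2.07   4.289  0.271 -2.376]
38 0 [1.    0.474 0.563 2.07  4.289 0.271 0.765]
42 0 [ 0.     0.488  0.579  2.105  4.037  0.359 -2.112]
42 0 [1.    0.488 0.579 2.105 4.037 0.359 1.03 ]
42 0.1 [ 0.     0.553  0.363  2.216  4.39   0.336 -2.427]
42 0.1 [1.    0.553 0.363 2.216 4.39  0.336 0.715]
46 0 [ 0.     0.502  0.602  2.136  3.89   0.462 -1.952]
46 0 [1.    0.502 0.602 2.136 3.89  0.462 1.19 ]
46 0.1 [ 0.     0.577  0.391  2.262  4.137  0.432 -2.15 ]
46 0.1 [1.    0.577 0.391 2.262 4.137 0.432 0.991]
50 0 [ 0.     0.516  0.63   2.163  3.801  0.574 -1.847]
50 0 [1.    0.516 0.63  2.163 3.801 0.574 1.295]
50 0.1 [ 0.     0.602  0.43   2.302  3.984  0.551 -1.969]
50 0.1 [1.    0.602 0.43  2.302 3.984 0.551 1.173]
```

```bash
cat > path.py <<'E'
from ik import *
def follow(q,wps,n=8):
    "wps: list of (tcp,psi,th); continuous ik"
    q=np.array(q)
    p0,M0=fk(q,P);M0=M0@rz(np.pi/2)
    for tcp,psi,th in wps:
        F=frame(psi,th);dv=R.from_matrix(M0.T@F).as_rotvec();bad=0;mx=0
        for i in range(1,n+1):
            G=M0@R.from_rotvec(dv*i/n).as_matrix()@rz(-np.pi/2);p=p0+(np.array(tcp)-p0)*i/n
            r=least_squares(lambda q:np.r_[(fk(q,P)[0]-p)*5,(fk(q,P)[1]-G).ravel()],q.clip(lo+1e-3,hi-1e-3),bounds=(lo,hi));bad=max(bad,r.cost);mx=max(mx,np.abs(r.x-q).max());q=r.x
        print(psi,th,np.round(tcp,3),"turn",np.degrees(dv),"shift",100*M0.T@(np.array(tcp)-p0),"q",q,"bad %.1e step %.2f"%(bad,mx))
        p0,M0=np.array(tcp),F
    return q
E
python3 - <<'E'
from path import *
m=np.array([.635,.240,.0615]);F=frame(3.8,46)
pre=m+F[:,2]*(.019-.14)
w=np.array([.5,.17,.27])
follow(env.sense()['joints'],[(w,40,17),(w,60,35),(w,50,50),(w,32,58),(w,10,55),(pre,3.8,46),(m+F[:,2]*.019,3.8,46)])
E
```

```text
40 17 [0.5  0.17 0.27] turn [ 10.418   1.063 -27.691] shift [-6.403  0.501 -1.34 ] q [0.248 0.023 1.989 0.168 0.868 1.029] bad 6.0e-19 step 0.10
60 35 [0.5  0.17 0.27] turn [  8.803  17.816 -18.049] shift [0. 0. 0.] q [0.012 0.019 2.107 0.738 0.822 0.072] bad 1.4e-17 step 0.13
50 50 [0.5  0.17 0.27] turn [-6.775 14.962  7.394] shift [0. 0. 0.] q [-0.074 -0.005  2.295  1.277  0.707 -0.35 ] bad 2.0e-18 step 0.08
32 58 [0.5  0.17 0.27] turn [-14.574   7.934  10.589] shift [0. 0. 0.] q [ 0.079 -0.059  2.469  2.056  0.458 -0.8  ] bad 4.0e-23 step 0.14
10 55 [0.5  0.17 0.27] turn [-18.348  -2.963  12.144] shift [0. 0. 0.] q [ 0.487 -0.096  2.452  4.19   0.295 -2.417] bad 9.5e-20 step 0.40
3.8 46 [0.548 0.234 0.146] turn [-4.789 -8.991  3.948] shift [-6.834 -5.489 11.936] q [ 0.614  0.298  2.301  4.292  0.423 -2.285] bad 2.5e-29 step 0.05
3.8 46 [0.649 0.241 0.048] turn [0. 0. 0.] shift [ 0. -0. 14.] q [ 0.502  0.602  2.136  3.89   0.462 -1.952] bad 1.6e-21 step 0.07
```

```bash
python3 - <<'E'
from path import *
m=np.array([.633,.2405,.0615]);T=43
def g(p,psi,th,b=0): return (np.array(p)+frame(psi,th)[:,2]*(.019-b),psi,th)
w=np.array([.5,.17,.27])
follow(env.sense()['joints'],[(w,40,17),(w,60,35),(w,50,50),(w,32,58),(w,10,55),g(m,4,50,.1),g(m,4,50,.03),g(m,4,T),
 g(m+[0,0,.01],4,T),g(m+[-.05,0,.04],12,T),g([.54,.21,.2],15,T),g([.52,.1,.25],10,T),g([.603,-.1535,.25],7.7,T),g([.603,-.1535,.0625],7.7,T),g([.603,-.1535,.0625],7.7,T,.18)])
E
```

```text
40 17 [0.5  0.17 0.27] turn [ 10.418   1.063 -27.691] shift [-6.403  0.501 -1.34 ] q [0.248 0.023 1.989 0.168 0.868 1.029] bad 6.0e-19 step 0.10
60 35 [0.5  0.17 0.27] turn [  8.803  17.816 -18.049] shift [0. 0. 0.] q [0.012 0.019 2.107 0.738 0.822 0.072] bad 1.4e-17 step 0.13
50 50 [0.5  0.17 0.27] turn [-6.775 14.962  7.394] shift [0. 0. 0.] q [-0.074 -0.005  2.295  1.277  0.707 -0.35 ] bad 2.0e-18 step 0.08
32 58 [0.5  0.17 0.27] turn [-14.574   7.934  10.589] shift [0. 0. 0.] q [ 0.079 -0.059  2.469  2.056  0.458 -0.8  ] bad 4.0e-23 step 0.14
10 55 [0.5  0.17 0.27] turn [-18.348  -2.963  12.144] shift [0. 0. 0.] q [ 0.487 -0.096  2.452  4.19   0.295 -2.417] bad 9.5e-20 step 0.40
4 50 [0.571 0.236 0.114] turn [-4.762 -4.995  3.654] shift [-8.139 -5.282 15.65 ] q [ 0.603  0.428  2.306  3.978  0.552 -1.964] bad 7.4e-19 step 0.11
4 50 [0.625 0.24  0.069] turn [0. 0. 0.] shift [-0. -0.  7.] q [ 0.54   0.573  2.212  3.838  0.572 -1.868] bad 1.9e-27 step 0.02
4 43 [0.646 0.241 0.048] turn [ 0. -7.  0.] shift [-0.232  0.     2.986] q [ 0.493  0.583  2.117  3.985  0.385 -2.058] bad 3.0e-1
[... 343 characters left out ...]
    -2.194] shift [  3.177   2.022 -10.506] q [ 0.434  0.16   2.289  4.304  0.128 -2.604] bad 1.2e-20 step 0.18
10 43 [0.533 0.102 0.236] turn [-3.41   0.     3.657] shift [-0.089 10.22  -6.919] q [ 0.188 -0.019  2.371  4.44   0.    -2.86 ] bad 2.1e-03 step 0.09
7.7 43 [ 0.616 -0.152  0.236] turn [-1.569 -0.     1.682] shift [ 2.758 26.458  2.572] q [-0.209  0.139  2.209  4.247  0.    -2.924] bad 6.5e-02 step 0.05
7.7 43 [ 0.616 -0.152  0.049] turn [0. 0. 0.] shift [-12.787   0.     13.713] q [-0.436  0.55   2.213  2.191  0.47  -1.114] bad 6.6e-02 step 4.63
7.7 43 [ 0.494 -0.168  0.18 ] turn [0. 0. 0.] shift [ -0.  -0. -18.] q [-0.635  0.125  2.357  1.444  0.499 -0.472] bad 4.5e-19 step 0.11
```

```bash
python3 -m handwheel '[[10.4,1,-27.7,-6.4,0.5,-1.3,1],[10.4,1,-27.7,-6.4,0.5,-1.3,1],[10.4,1,-27.7,-6.4,0.5,-1.3,1],[10.4,1,-27.7,-6.4,0.5,-1.3,1],[10.4,1,-27.7,-6.4,0.5,-1.3,1],[10.4,1,-27.7,-6.4,0.5,-1.3,1]]'
python3 -m handwheel '[[9,18,-18,0,0,0,1],[9,18,-18,0,0,0,1],[9,18,-18,0,0,0,1],[9,18,-18,0,0,0,1],[9,18,-18,0,0,0,1],[9,18,-18,0,0,0,1]]'
python3 -m handwheel '[[-7,15,7,0,0,0,1],[-7,15,7,0,0,0,1],[-7,15,7,0,0,0,1],[-7,15,7,0,0,0,1]]'
python3 -m handwheel '[[-14.5,8,10.5,0,0,0,1],[-14.5,8,10.5,0,0,0,1],[-14.5,8,10.5,0,0,0,1],[-14.5,8,10.5,0,0,0,1],[-14.5,8,10.5,0,0,0,1],[-14.5,8,10.5,0,0,0,1]]'
python3 - <<'E'
from path import *
m=np.array([.633,.2405,.0615]);T=43
def g(p,psi,th,b=0): return (np.array(p)+frame(psi,th)[:,2]*(.019-b),psi,th)
w=np.array([.5,.17,.27])
print(env.sense()['joints'])
follow(env.sense()['joints'],[(w,10,55),g(m,4,50,.1),g(m,4,50,.03),g(m,4,T),
 g(m+[0,0,.01],4,T),g(m+[-.05,0,.04],20,T),g([.54,.21,.2],42,T),g([.52,.1,.25],35,T),g([.603,-.1535,.25],7.7,T),g([.603,-.1535,.0625],7.7,T),g([.603,-.1535,.0625],7.7,T,.18)])
E
```

```text
clock: 4.5
eef_pos: [0.4976, 0.1697, 0.2679]
tcp_rot: [-0.05, 0.93, 0.339, 0.136]
wrist_force: [-1.0, 0.0, -0.4]
opening: 0.0855
gripper_force: 0.0
clock: 5.0
eef_pos: [0.4972, 0.1703, 0.2674]
tcp_rot: [-0.154, 0.826, 0.477, 0.259]
wrist_force: [0.6, -0.2, 0.2]
opening: 0.0853
gripper_force: 0.0
clock: 5.33
eef_pos: [0.495, 0.1708, 0.2658]
tcp_rot: [-0.18, 0.822, 0.381, 0.382]
wrist_force: [-0.1, 0.2, -1.3]
opening: 0.0856
gripper_force: 0.0
clock: 5.83
eef_pos: [0.4976, 0.1728, 0.2688]
tcp_rot: [-0.136, 0.84, 0.245, 0.465]
wrist_force: [-0.5, -0.6, 0.3]
opening: 0.0853
gripper_force: 0.0
[ 0.059 -0.048  2.473  2.041  0.482 -0.808]
10 55 [0.5  0.17 0.27] turn [-18.817  -2.964  12.43 ] shift [ 0.441 -0.191  0.004] q [ 0.487 -0.096  2.452  4.19   0.295 -2.417] bad 3.0e-20 step 0.41
4 50 [0.571 0.236 0.114] turn [-4.762 -4.995  3.654] shift [-8.139 -5.282 15.65 ] q [ 0.603  0.428  2.306  3.978  0.552 -1.964] bad 7.4e-19 step 0.11
4 50 [0.625 0.24  0.069] turn [0. 0. 0.] shift [-0. -0.  7.] q [ 0.54   0.573  2.212  3.838  0.572 -1.868] bad 2.5e-27 step 0.02
4 43 [0.646 0.241 0.048] turn 
[... 451 characters left out ...]
-16.09 ] shift [  2.931   0.91  -10.735] q [ 0.174  0.188  2.252  1.486  0.372 -0.338] bad 3.3e-19 step 0.28
35 43 [0.531 0.107 0.236] turn [-4.774  0.     5.119] shift [-3.067  6.994 -9.697] q [-0.065  0.019  2.285  1.157  0.485 -0.07 ] bad 1.9e-18 step 0.04
7.7 43 [ 0.616 -0.152  0.236] turn [-18.619  -0.     19.966] shift [-5.767 26.121 -5.378] q [-0.436  0.16   2.123  1.119  0.422  0.05 ] bad 1.0e-18 step 0.06
7.7 43 [ 0.616 -0.152  0.049] turn [0. 0. 0.] shift [-12.787   0.     13.713] q [-0.436  0.55   2.213  2.191  0.47  -1.114] bad 1.1e-25 step 0.17
7.7 43 [ 0.494 -0.168  0.18 ] turn [0. 0. 0.] shift [ -0.  -0. -18.] q [-0.635  0.125  2.357  1.444  0.499 -0.472] bad 4.5e-19 step 0.11
```

All legs are now feasible with margin. Next: go to the pre-grasp pose.

```bash
python3 -m handwheel '[[-19,-3,12.5,0.4,-0.2,0,1],[-19,-3,12.5,0.4,-0.2,0,1],[-19,-3,12.5,0.4,-0.2,0,1],[-19,-3,12.5,0.4,-0.2,0,1],[-19,-3,12.5,0.4,-0.2,0,1],[-19,-3,12.5,0.4,-0.2,0,1],[-19,-3,12.5,0.4,-0.2,0,1],[-19,-3,12.5,0.4,-0.2,0,1],[-19,-3,12.5,0.4,-0.2,0,1],[-19,-3,12.5,0.4,-0.2,0,1],[-19,-3,12.5,0.4,-0.2,0,1],[-19,-3,12.5,0.4,-0.2,0,1],[-19,-3,12.5,0.4,-0.2,0,1],[-19,-3,12.5,0.4,-0.2,0,1]]'
python3 -m handwheel '[[-4.8,-5,3.7,-8.1,-5.3,15.6,1],[-4.8,-5,3.7,-8.1,-5.3,15.6,1],[-4.8,-5,3.7,-8.1,-5.3,15.6,1],[-4.8,-5,3.7,-8.1,-5.3,15.6,1],[-4.8,-5,3.7,-8.1,-5.3,15.6,1],[-4.8,-5,3.7,-8.1,-5.3,15.6,1],[-4.8,-5,3.7,-8.1,-5.3,15.6,1],[-4.8,-5,3.7,-8.1,-5.3,15.6,1],[-4.8,-5,3.7,-8.1,-5.3,15.6,1],[-4.8,-5,3.7,-8.1,-5.3,15.6,1]]'
python3 - <<'E'
from goal import *
import pickle
print(env.sense()['joints'])
c=env.camera("wrist");pickle.dump(c,open("w3.pkl","wb"))
g=c["image"]
cv2.imwrite("pics/w3.png",g[:,:,::-1])
F=frame(4,0);b=np.array([.635,.2405,.0660]);print(proj(c,[b+F[:,0]*.023,b-F[:,0]*.023]))
for th,bk in((50,.03),(43,0)): rel([.633,.2405,.0615],4,th,bk)
E
```

```text
clock: 7.0
eef_pos: [0.5011, 0.1756, 0.2748]
tcp_rot: [-0.039, 0.882, 0.076, 0.463]
wrist_force: [0.2, 0.6, -0.3]
opening: 0.0853
gripper_force: 0.0
clock: 7.83
eef_pos: [0.5727, 0.2398, 0.12]
tcp_rot: [-0.014, 0.904, 0.028, 0.425]
wrist_force: [0.1, 0.4, 0.7]
opening: 0.0855
gripper_force: 0.0
[ 0.621  0.419  2.298  4.028  0.554 -1.997]
[[331.445 219.581]
 [332.33  279.671]]
turn [ 0.291 -0.364 -0.298] shift [-0.643  0.326  7.261] tcp [0.625 0.24  0.069]
turn [ 0.273 -7.364 -0.315] shift [-0.893  0.312 10.245] tcp [0.646 0.241 0.048]
```

View pics/w3.png

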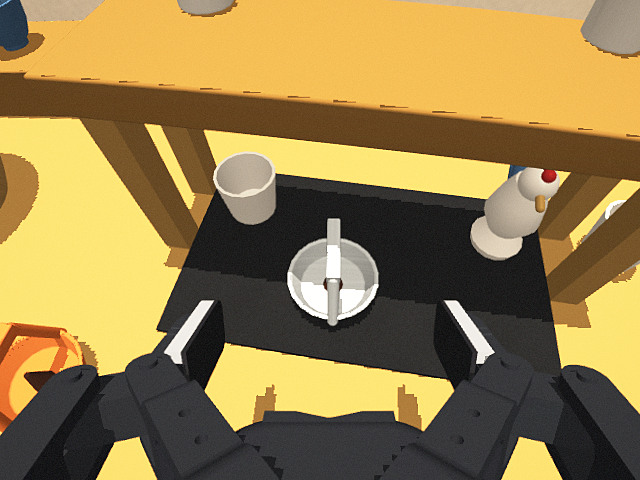

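The bar spans (334,220) to (333,279), within 2 px of the prediction, and sits centred between the fingers. Moving in and closing.

```bash
python3 -m handwheel '[[0,0,0,-0.6,0.3,3.5,1],[0,0,0,-0.6,0.3,5,1],[0,0,0,-0.6,0.3,7,1],[0,0,0,-0.6,0.3,7.2,1],[0,-4,0,-0.8,0.3,9,1],[0,-7.4,0,-0.9,0.3,10.2,1],[0,-7.4,0,-0.9,0.3,10.2,1],[0,-7.4,0,-0.9,0.3,10.2,1],[0,-7.4,0,-0.9,0.3,10.2,1]]'
python3 - <<'E'
from goal import *
rel([.633,.2400,.0615],4,43)
E
```

```text
clock: 8.63
eef_pos: [0.6442, 0.241, 0.0465]
tcp_rot: [-0.011, 0.93, 0.029, 0.366]
wrist_force: [0.1, 0.0, -0.1]
opening: 0.0855
gripper_force: 0.0
turn [ 0.329  0.103 -0.286] shift [0.2   0.022 0.03 ] tcp [0.646 0.241 0.048]
```

```bash
python3 -m handwheel '[[0,0,0,0.2,0,0,0],[0,0,0,0.2,0,0,0],[0,0,0,0.2,0,0,0],[0,0,0,0.2,0,0,0],[0,0,0,0.2,0,0,0],[0,0,0,0.2,0,0,0],[0,0,0,0.2,0,0,0],[0,0,0,0.2,0,0,0],[0,0,0,0.2,0,0,0],[0,0,0,0.2,0,0,0],[0,0,0,0.2,0,0,0],[0,0,0,0.2,0,0,0]]' 60
python3 - <<'E'
from path import *
m=np.array([.633,.24,.0615]);T=43
s=env.sense();F=rot(s['tcp_rot']).as_matrix();print(s['joints'],s['eef_pos']-F[:,2]*.019)
def g(p,psi,th,b=0): return (np.array(p)+frame(psi,th)[:,2]*(.019-b),psi,th)
follow(s['joints'],[g(m+[0,0,.01],4,T),g(m+[-.05,0,.04],20,T),g([.54,.21,.2],42,T)])
E
```

```text
clock: 9.63
eef_pos: [0.6465, 0.2415, 0.047]
tcp_rot: [-0.011, 0.931, 0.029, 0.365]
wrist_force: [-2.1, 0.9, 1.0]
opening: 0.0083
gripper_force: 58.8
[ 0.499  0.579  2.115  4.022  0.382 -2.085] [0.634 0.241 0.061]
4 43 [0.646 0.241 0.058] turn [ 0.32   0.188 -0.267] shift [ 0.659  0.144 -0.569] q [ 0.492  0.562  2.117  4.024  0.37  -2.101] bad 2.3e-30 step 0.00
20 43 [0.595 0.244 0.088] turn [ 10.912   0.    -11.702] shift [-1.639 -0.706 -5.63 ] q [ 0.412  0.446  2.239  3.289  0.296 -1.666] bad 5.0e-28 step 0.11
42 43 [0.55  0.219 0.186] turn [ 15.004   0.    -16.09 ] shift [  2.943   0.863 -10.724] q [ 0.174  0.188  2.252  1.486  0.372 -0.338] bad 1.8e-18 step 0.28
```

```bash
python3 -m handwheel '[[0,0,0,0.4,0,-0.4,0],[0,0,0,0.7,0,-0.7,0],[0,0,0,0.7,0,-0.7,0]]'
python3 -m handwheel '[[4,0,-4,-0.5,-0.2,-2,0],[8,0,-8,-1,-0.5,-4,0],[11,0,-11.8,-1.6,-0.7,-5.6,0],[11,0,-11.8,-1.6,-0.7,-5.6,0],[11,0,-11.8,-1.6,-0.7,-5.6,0],[11,0,-11.8,-1.6,-0.7,-5.6,0]]'
python3 -m handwheel '[[3,0,-3.2,0.6,0.2,-2.2,0],[6,0,-6.4,1.2,0.4,-4.3,0],[9,0,-9.7,1.8,0.6,-6.5,0],[12,0,-12.9,2.4,0.7,-8.6,0],[15,0,-16.1,2.9,0.9,-10.7,0],[15,0,-16.1,2.9,0.9,-10.7,0],[15,0,-16.1,2.9,0.9,-10.7,0],[15,0,-16.1,2.9,0.9,-10.7,0],[15,0,-16.1,2.9,0.9,-10.7,0],[15,0,-16.1,2.9,0.9,-10.7,0],[15,0,-16.1,2.9,0.9,-10.7,0],[15,0,-16.1,2.9,0.9,-10.7,0]]'
python3 - <<'E'
from path import *
T=43
s=env.sense();F=rot(s['tcp_rot']).as_matrix();print(s['joints'],s['eef_pos']-F[:,2]*.019)
def g(p,psi,th,b=0): return (np.array(p)+frame(psi,th)[:,2]*(.019-b),psi,th)
follow(s['joints'],[g([.52,.1,.25],35,T),g([.603,-.1535,.20],7.7,T),g([.603,-.1535,.0625],7.7,T)])
E
```

```text
clock: 9.88
eef_pos: [0.6472, 0.2416, 0.0575]
tcp_rot: [-0.011, 0.93, 0.029, 0.365]
wrist_force: [1.1, 0.4, -1.4]
opening: 0.0079
gripper_force: 58.6
clock: 10.38
eef_pos: [0.5968, 0.2446, 0.0873]
tcp_rot: [-0.062, 0.917, 0.158, 0.36]
wrist_force: [1.0, -0.6, -1.5]
opening: 0.0078
gripper_force: 58.8
clock: 11.38
eef_pos: [0.5529, 0.2201, 0.1864]
tcp_rot: [-0.131, 0.87, 0.33, 0.343]
wrist_force: [0.7, 0.1, -1.6]
opening: 0.0078
gripper_force: 58.8
[ 0.165  0.192  2.246  1.482  0.374 -0.333] [0.543 0.211 0.2  ]
35 43 [0.531 0.107 0.236] turn [-4.565 -0.04   4.704] shift [-3.082  6.478 -9.725] q [-0.065  0.019  2.285  1.157  0.485 -0.07 ] bad 7.0e-19 step 0.04
7.7 43 [ 0.616 -0.152  0.186] turn [-18.619  -0.     19.966] shift [-9.177 26.121 -1.721] q [-0.436  0.25   2.163  1.412  0.382 -0.267] bad 1.4e-28 step 0.06
7.7 43 [ 0.616 -0.152  0.049] turn [0. 0. 0.] shift [-9.377  0.    10.056] q [-0.436  0.55   2.213  2.191  0.47  -1.114] bad 2.1e-29 step 0.12
```

Weight is felt (about 1.6 N) and the dish is held. Carrying it over the compartment.

```bash
python3 -m handwheel '[[-1.5,0,1.6,-1,2.2,-3.2,0],[-3,0,3.2,-2,4.3,-6.5,0],[-4.6,0,4.8,-3.1,6.5,-9.7,0],[-4.6,0,4.8,-3.1,6.5,-9.7,0],[-4.6,0,4.8,-3.1,6.5,-9.7,0]]'
python3 -m handwheel '[[-2.3,0,2.5,-1.1,3.3,-0.2,0],[-4.7,0,5,-2.3,6.5,-0.4,0],[-7,0,7.5,-3.4,9.8,-0.6,0],[-9.3,0,10,-4.6,13,-0.9,0],[-11.6,0,12.5,-5.7,16.3,-1.1,0],[-14,0,15,-6.9,19.6,-1.3,0],[-16.3,0,17.5,-8,22.9,-1.5,0],[-18.6,0,20,-9.2,26.1,-1.7,0],[-18.6,0,20,-9.2,26.1,-1.7,0],[-18.6,0,20,-9.2,26.1,-1.7,0],[-18.6,0,20,-9.2,26.1,-1.7,0],[-18.6,0,20,-9.2,26.1,-1.7,0]]'
python3 - <<'E'
from goal import *
import pickle
rel([.603,-.1535,.20],7.7,43);rel([.603,-.1535,.0625],7.7,43)
c=env.camera("top");s=env.camera("scene")
a=cv2.resize(c["image"][150:300,360:540],(480,400),interpolation=cv2.INTER_CUBIC)
b=cv2.resize(s["image"][130:300,120:320],(480,400),interpolation=cv2.INTER_CUBIC)
pickle.dump((c,s),open("c4.pkl","wb"))
cv2.imwrite("pics/d.png",np.vstack([a,b])[:600 if False else None,:,::-1]) if False else cv2.imwrite("pics/d.png",cv2.resize(np.hstack([a,b])[:,:,::-1],(800,333)))
E
```

```text
clock: 11.8
eef_pos: [0.5299, 0.1116, 0.2369]
tcp_rot: [-0.11, 0.887, 0.278, 0.351]
wrist_force: [0.6, 0.2, -1.7]
opening: 0.0075
gripper_force: 59.4
clock: 12.8
eef_pos: [0.6139, -0.1453, 0.1849]
tcp_rot: [-0.025, 0.929, 0.064, 0.364]
wrist_force: [-0.1, 0.8, -1.3]
opening: 0.0081
gripper_force: 59.5
turn [-0.101  0.159  0.116] shift [ 0.159  0.665 -0.015] tcp [ 0.616 -0.152  0.186]
turn [-0.101  0.159  0.116] shift [-9.19   0.664 10.067] tcp [ 0.616 -0.152  0.049]
```

View pics/d.png

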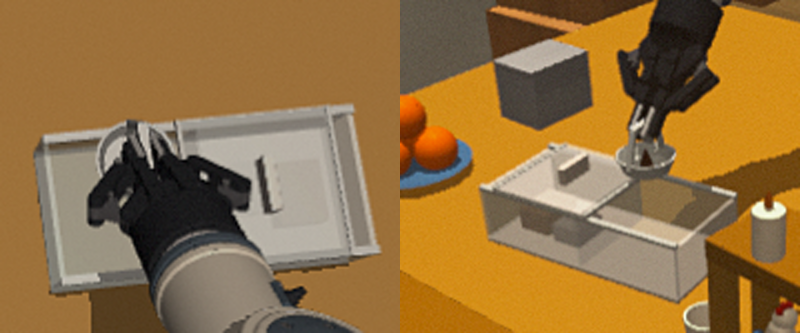

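The dish hangs upright over the compartment. The knuckles span about 114 mm and the lid reaches 21 mm into the compartment, so I'll bias the placing spot about 10 mm towards +y. First down to 15 mm above the floor.

```bash
python3 - <<'E'
from goal import *
rel([.5975,-.1436,.20],7.7,43);rel([.5975,-.1436,.077],7.7,43)
E
```

```text
turn [-0.056  0.134  0.144] shift [-0.17  -0.43  -0.248] tcp [ 0.61  -0.142  0.186]
turn [-0.056  0.134  0.144] shift [-8.538 -0.442  8.767] tcp [ 0.61  -0.142  0.063]
```

```bash
python3 -m handwheel '[[0,0,0,-0.2,-0.4,-0.2,0],[0,0,0,-0.2,-0.4,-0.2,0],[0,0,0,-0.2,-0.4,-0.2,0],[0,0,0,-1.2,-0.4,0.8,0],[0,0,0,-2.2,-0.4,1.9,0],[0,0,0,-3.2,-0.4,3,0],[0,0,0,-4.2,-0.4,4.1,0],[0,0,0,-5.2,-0.4,5.2,0],[0,0,0,-6.2,-0.4,6.3,0],[0,0,0,-7.2,-0.4,7.4,0],[0,0,0,-8,-0.4,8.2,0],[0,0,0,-8.5,-0.4,8.8,0],[0,0,0,-8.5,-0.4,8.8,0],[0,0,0,-8.5,-0.4,8.8,0],[0,0,0,-8.5,-0.4,8.8,0]]'
python3 - <<'E'
from goal import *
import pickle
rel([.5975,-.1436,.0625],7.7,43)
c=env.camera("wrist");pickle.dump(c,open("w5.pkl","wb"))
s=env.camera("scene")
a=cv2.resize(s["image"][130:290,140:310],(425,400),interpolation=cv2.INTER_CUBIC)
b=cv2.resize(c["image"],(375,281));b=np.vstack([b,np.zeros((119,375,3),np.uint8)])
cv2.imwrite("pics/e.png",np.hstack([a,b])[:,:,::-1])
E
```

```text
clock: 14.15
eef_pos: [0.6112, -0.1438, 0.0638]
tcp_rot: [-0.024, 0.929, 0.063, 0.365]
wrist_force: [-0.4, 0.1, -1.7]
opening: 0.0079
gripper_force: 59.4
turn [0.044 0.109 0.117] shift [-1.077 -0.204  1.073] tcp [ 0.61  -0.142  0.049]
```

View pics/e.png

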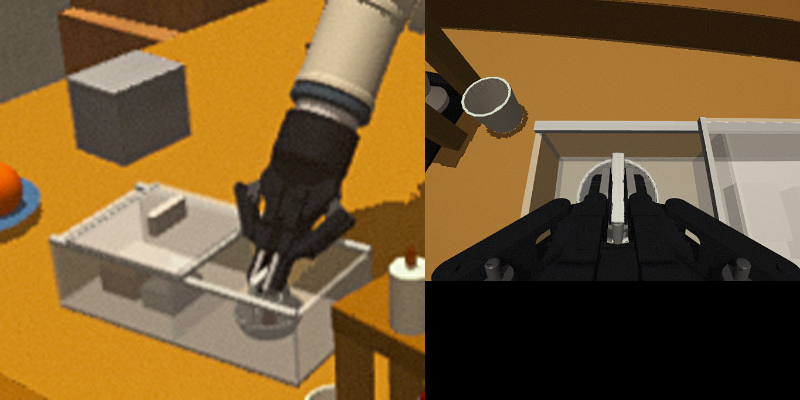

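The dish is inside the compartment, upright, clear of the lid edge and walls. Lowering slowly to touch.

```bash
python3 -m handwheel '[[0,0,0,-0.2,0,0.2,0],[0,0,0,-0.4,0,0.4,0],[0,0,0,-0.6,0,0.6,0],[0,0,0,-0.8,0,0.8,0],[0,0,0,-0.9,0,0.9,0],[0,0,0,-0.9,0,0.9,0],[0,0,0,-0.9,0,0.9,0]]'
python3 -m handwheel '[[0,0,0,-0.05,0,0.05,0],[0,0,0,-0.1,0,0.1,0],[0,0,0,-0.15,0,0.15,0],[0,0,0,-0.15,0,0.15,0],[0,0,0,-0.15,0,0.15,0]]'

```

```text
clock: 14.83
eef_pos: [0.6103, -0.1437, 0.0502]
tcp_rot: [-0.024, 0.929, 0.063, 0.364]
wrist_force: [0.8, -0.7, -1.5]
opening: 0.0078
gripper_force: 59.5
clock: 15.25
eef_pos: [0.6103, -0.1437, 0.0483]
tcp_rot: [-0.024, 0.929, 0.063, 0.365]
wrist_force: [-0.2, -0.3, -2.3]
opening: 0.0079
gripper_force: 59.5
```

```bash
for i in 1 2; do python3 -m handwheel '[[0,0,0,-0.04,0,0.04,0],[0,0,0,-0.07,0,0.07,0],[0,0,0,-0.07,0,0.07,0],[0,0,0,-0.07,0,0.07,0]]' | grep -E "eef|wrist"; done
```

```text
eef_pos: [0.6105, -0.1437, 0.048]
wrist_force: [-4.1, -1.0, 5.6]
eef_pos: [0.6106, -0.1437, 0.048]
wrist_force: [-11.4, -0.6, 18.4]
```

Floor contact is confirmed. Easing off, opening slightly, then withdrawing along the tool axis.

```bash
python3 -m handwheel '[[0,0,0,0.08,0,-0.08,0],[0,0,0,0.08,0,-0.08,0],[0,0,0,0.08,0,-0.08,0.15],[0,0,0,0.08,0,-0.08,0.3],[0,0,0,0.08,0,-0.08,0.3],[0,0,0,0.08,0,-0.08,0.3],[0,0,0,0.08,0,-0.08,0.3],[0,0,0,0.08,0,-0.08,0.3]]'
python3 -m handwheel '[[0,0,0,0,0,-1,0.3],[0,0,0,0,0,-2.5,0.3],[0,0,0,0,0,-4.5,0.3],[0,0,0,0,0,-7,0.3],[0,0,0,0,0,-10,0.3],[0,0,0,0,0,-13,0.3],[0,0,0,0,0,-16,0.3],[0,0,0,0,0,-18,0.3],[0,0,0,0,0,-18,0.3],[0,0,0,0,0,-18,0.3],[0,0,0,0,0,-18,0.3]]'
python3 - <<'E'
from path import *
import pickle
c=env.camera("top");pickle.dump(c,open("c6.pkl","wb"));cv2.imwrite("pics/f.png",c["image"][:,:,::-1])
# aluminium hints: dish footprint vs expected rim
F=frame(7.7,0);ctr=np.array([.5985,-.1436,.025])
s=env.sense();print(s['joints'],s['eef_pos'])
w=np.array([.52,-.3,.22])
a=np.array([.5952,-.277,0])
bey=np.array([-.133,.991,0])
# push pose behind fin: closed fingers, tool down
for th in(0,20):
  for back in(.035,):
    p=a-bey*back;p[2]=.096
    print("push start",p);
    hi_=p+[0,0,.12]
    follow(s['joints'],[(hi_,7.7,th),(p,7.7,th),(p+bey*.14,7.7,th)])
E
```

```text
clock: 16.58
eef_pos: [0.6103, -0.1437, 0.0474]
tcp_rot: [-0.024, 0.929, 0.063, 0.364]
wrist_force: [-0.2, 0.3, 0.6]
opening: 0.0257
gripper_force: 0.0
clock: 17.5
eef_pos: [0.4894, -0.1602, 0.1793]
tcp_rot: [-0.024, 0.929, 0.063, 0.365]
wrist_force: [0.2, -0.2, 0.2]
opening: 0.0255
gripper_force: 0.0
[-0.641  0.119  2.369  1.444  0.501 -0.481] [ 0.489 -0.16   0.179]
push start [ 0.6   -0.312  0.096]
7.7 0 [ 0.6   -0.312  0.216] turn [  0.034 -42.839   0.09 ] shift [ 9.239 15.895  3.507] q [-0.479  0.447  1.529 -0.     1.166  0.957] bad 2.5e-22 step 0.37
7.7 0 [ 0.6   -0.312  0.096] turn [0. 0. 0.] shift [ 0.  0. 12.] q [-0.479  0.574  1.619  0.     0.949  0.957] bad 9.7e-25 step 0.03
7.7 0 [ 0.581 -0.173  0.096] turn [0. 0. 0.] shift [  0.014 -13.998   0.   ] q [-0.289  0.481  1.785  0.     0.875  1.147] bad 4.1e-21 step 0.03
push start [ 0.6   -0.312  0.096]
7.7 20 [ 0.6   -0.312  0.216] turn [  0.017 -22.839   0.093] shift [ 9.239 15.895  3.507] q [-0.591  0.329  1.755  0.317  0.816  0.655] bad 8.5e-26 step 0.21
7.7 20 [ 0.6   -0.312  0.096] turn [0. 0. 0.] shift [-4.104  0.    11.276] q [-0.591  0.485  1.841  0.419  0.591  0.522] bad 4.4e-22 step 0.03
7.7 20 [ 0.581 -0.173  0.096] turn [0. 0. 0.] shift [  0.013 -13.998   0.005] q [-0.382  0.383  2.022  0.39   0.461  0.728] bad 5.6e-19 step 0.03
```

I've used up my pictures, so from here I verify by numbers. Next: grasp the fin from above and slide the lid.

```bash
python3 -m handwheel '[[0,0,0,4,0,-4,0.5],[0,0,0,4,0,-4,0.5]]' >/dev/null
python3 - <<'E'
from goal import *
f=np.array([.5952,-.277,.21+.019])
rel(f,7.7,0)
E
```

```text
turn [ -0.205 -42.584  -0.003] shift [ 4.878 13.146  7.643] tcp [ 0.595 -0.277  0.21 ]
```

```bash
python3 -m handwheel '[[0,-42.6,0,4.9,13.1,7.6,0.5],[0,-42.6,0,4.9,13.1,7.6,0.5],[0,-42.6,0,4.9,13.1,7.6,0.5],[0,-42.6,0,4.9,13.1,7.6,0.5],[0,-42.6,0,4.9,13.1,7.6,0.5],[0,-42.6,0,4.9,13.1,7.6,0.5],[0,-42.6,0,4.9,13.1,7.6,0.5],[0,-42.6,0,4.9,13.1,7.6,0.5],[0,-42.6,0,4.9,13.1,7.6,0.5],[0,-42.6,0,4.9,13.1,7.6,0.5],[0,-42.6,0,4.9,13.1,7.6,0.5],[0,-42.6,0,4.9,13.1,7.6,0.5],[0,-42.6,0,4.9,13.1,7.6,0.5]]'
python3 - <<'E'
from goal import *
import pickle
rel([.5952,-.277,.093+.019],7.7,0);print(env.sense()['joints'])
c=env.camera("wrist");pickle.dump(c,open("w7.pkl","wb"))
fp=proj(c,[[.5952,-.277,.11]])[0];print("fin expected px",fp)
g=cv2.cvtColor(c["image"],cv2.COLOR_RGB2GRAY)
# white fin top blob near expectation
_,m=cv2.threshold(g,225,255,0);n,l,st,ce=cv2.connectedComponentsWithStats(m)
for i in range(1,n):
    if st[i,4]>150: print(st[i],ce[i],plane(c,[ce[i]],.11)[0])
# dish rim: from top picture taken after release
t=pickle.load(open("c6.pkl","rb"));print("tool hides?",t["image"][[int(proj(t,[[.5985,-.1436,.025]])[0][1])],[int(proj(t,[[.5985,-.1436,.025]])[0][0])]])
E
```

```text
clock: 18.8
eef_pos: [0.5947, -0.2777, 0.2138]
tcp_rot: [0.0, 0.998, 0.067, 0.003]
wrist_force: [-1.0, 0.4, 0.1]
opening: 0.0426
gripper_force: 0.0
turn [ 0.062 -0.291  0.028] shift [-0.004 -0.076 12.082] tcp [ 0.595 -0.277  0.093]
[-0.44   0.414  1.582  0.002  1.14   0.995]
fin expected px [326.17  236.132]
tool hides? [[30 17 10]]
```

```bash
python3 - <<'E'
from goal import *
import pickle
c=pickle.load(open("w7.pkl","rb"));g=cv2.cvtColor(c["image"],cv2.COLOR_RGB2GRAY)
print(g[170:310:10,270:390:6])
for th in(150,170,190,205):
    n,l,st,ce=cv2.connectedComponentsWithStats((g>th).astype(np.uint8))
    for i in range(1,n):
        if 200<st[i,4]<6000: print(th,st[i],ce[i],plane(c,[ce[i]],.11)[0])
E
```

```text
[[177 181 198 198 195 194 198 196 196 195 193 195 194 201 196 196 201 196
  198 198]
 [185 183 197 197 198 200 196 193 190 197 196 194 195 199 197 181 189 187
  187 186]
 [189 181 194 196 200 194 195 195 192 186 189 183 190 196 196 181 187 187
  186 184]
 [188 179 190 196 195 199 192 195 190  93 106 100 192 195 195 185 187 186
  187 186]
 [194 180 186 193 194 194 192 191 194  97 102  93 189 195 196 178 185 183
  188 186]
 [198 179 183 190 196 196 186 192 194  89 103  85 191 199 194 184 184 183
  182 184]
 [195 177 175 191 195 194 193 195 193  92 106  78 191 193 193 183 185 184
  179 182]
 [196 176 171 193 194 193 190 193 192  89 101  82 197 192 189 189 183 182
  186 179]
 [190 176 173 192 191 192 189 192 192  91 100  83 195 192 191 189 196 189
  189 190]
 [191 178 173 191 192 190 191 192 194  85 101  63 193 194 191 187 195 192
  190 189]
 [158 151 162 166 159 160 159 160 166 159 162 162 157 160 155 160 161 161
  155 160]
 [149 153 163 164 166 161 165 158 161 160 160 161 162 165 157 161 160 160
  165 162]
 [ 44   6 161 162 159 162 159 158 164 161 156 158 160 158 159 156 160 158
  172 
[... 679 characters left out ...]
5] [ 0.681 -0.067  0.11 ]
170 [  71  129  174  140 2275] [176.537 151.447] [ 0.64 -0.17  0.11]
170 [ 419  130   41  161 1637] [439.674 187.222] [ 0.64  -0.349  0.11 ]
170 [188 148  36  73 204] [212.461 182.672] [ 0.623 -0.195  0.11 ]
170 [175 158  17  50 478] [182.887 183.144] [ 0.62  -0.175  0.11 ]
170 [196 158  23  49 690] [207.068 182.178] [ 0.622 -0.191  0.11 ]
170 [161 165  15  55 499] [167.966 192.168] [ 0.612 -0.165  0.11 ]
170 [102 293 127   9 898] [164.944 296.433] [ 0.532 -0.163  0.11 ]
170 [413 293  30  11 236] [427.771 297.648] [ 0.558 -0.359  0.11 ]
190 [  0  35  34  65 377] [23.374 69.854] [ 0.681 -0.067  0.11 ]
190 [261 140  12 124 697] [266.884 196.014] [ 0.618 -0.233  0.11 ]
```

```bash
python3 - <<'E'
from goal import *
import pickle
c=pickle.load(open("w7.pkl","rb"));g=cv2.cvtColor(c["image"],cv2.COLOR_RGB2GRAY)
m=((g<135)).astype(np.uint8)
n,l,st,ce=cv2.connectedComponentsWithStats(m)
for i in range(1,n):
    if 200<st[i,4]<3000: print(st[i],ce[i],plane(c,[ce[i]],.11)[0])
print(plane(c,[(185,184),(151,184),(219,184)],.025), plane(c,[(182.9,157),(182.9,208)],.067))
E
```

```text
[   0   38   29   59 1362] [11.604 68.037] [ 0.681 -0.059  0.11 ]
[ 154  144   68   79 2046] [185.712 184.948] [ 0.619 -0.177  0.11 ]
[ 323  191   15   74 1052] [329.774 226.697] [ 0.602 -0.279  0.11 ]
[[ 0.602 -0.144  0.025]
 [ 0.598 -0.113  0.025]
 [ 0.606 -0.176  0.025]] [[ 0.632 -0.158  0.067]
 [ 0.591 -0.159  0.067]]
```

The fin measures at y = -0.278 as expected. The dish rim centre is at (0.602, -0.144), round and upright. Descending on the fin and gripping it.

```bash
python3 -m handwheel '[[0,0,0,0.2,0,3,0.5],[0,0,0,0.2,0,6,0.5],[0,0,0,0.2,0,9,0.5],[0,0,0,0.2,0,11,0.5],[0,0,0,0.2,0,12,0.5],[0,0,0,0.2,0,12,0.5],[0,0,0,0.2,0,12,0.5]]'
python3 -m handwheel '[[0,0,0,0,0,0,0],[0,0,0,0,0,0,0],[0,0,0,0,0,0,0],[0,0,0,0,0,0,0],[0,0,0,0,0,0,0],[0,0,0,0,0,0,0],[0,0,0,0,0,0,0],[0,0,0,0,0,0,0]]' 30
```

```text
clock: 19.43
eef_pos: [0.5982, -0.2778, 0.0945]
tcp_rot: [0.001, 0.998, 0.067, 0.002]
wrist_force: [1.1, 0.5, 1.4]
opening: 0.0428
gripper_force: 0.0
clock: 20.1
eef_pos: [0.599, -0.278, 0.0956]
tcp_rot: [0.001, 0.998, 0.068, 0.003]
wrist_force: [-1.1, -0.5, 7.4]
opening: 0.0091
gripper_force: 33.7
```

```bash
python3 -m handwheel '[[0,0,0,0,-0.5,-0.1,0],[0,0,0,0,-1.5,-0.1,0],[0,0,0,0,-3,-0.1,0],[0,0,0,0,-4.5,-0.1,0],[0,0,0,0,-6,-0.1,0],[0,0,0,0,-7.5,-0.1,0],[0,0,0,0,-9,-0.1,0],[0,0,0,0,-10.2,-0.1,0],[0,0,0,0,-11,-0.1,0],[0,0,0,0,-11.3,-0.1,0],[0,0,0,0,-11.3,-0.1,0],[0,0,0,0,-11.3,-0.1,0]]'
python3 -m handwheel '[[0,0,0,0,-0.2,0,0],[0,0,0,0,-0.4,0,0],[0,0,0,0,-0.6,0,0],[0,0,0,0,-0.6,0,0],[0,0,0,0,-0.6,0,0]]'
```

```text
clock: 21.1
eef_pos: [0.5836, -0.1634, 0.0956]
tcp_rot: [0.0, 0.998, 0.068, 0.003]
wrist_force: [3.8, 2.4, 7.0]
opening: 0.0094
gripper_force: 33.7
clock: 21.52
eef_pos: [0.5829, -0.1579, 0.0956]
tcp_rot: [0.001, 0.998, 0.068, 0.003]
wrist_force: [3.4, 1.0, 7.8]
opening: 0.0091
gripper_force: 33.7
```

```bash
for i in 1 2 3; do python3 -m handwheel '[[0,0,0,0,-0.1,0,0],[0,0,0,0,-0.2,0,0],[0,0,0,0,-0.2,0,0],[0,0,0,0,-0.2,0,0]]' | grep -E "eef|wrist"; done
```

```text
eef_pos: [0.5828, -0.1573, 0.0956]
wrist_force: [4.5, -5.9, 4.0]
eef_pos: [0.5829, -0.1572, 0.0956]
wrist_force: [4.6, -15.8, 2.5]
eef_pos: [0.5828, -0.1571, 0.0956]
wrist_force: [4.3, -25.5, -0.1]
```

The lid is against its stop after 122 mm of travel, which is the distance expected. Easing, opening and rising.

```bash
python3 -m handwheel '[[0,0,0,0,0.2,0,0],[0,0,0,0,0.35,0,0],[0,0,0,0,0.35,0,0.2],[0,0,0,0,0.35,0,0.5],[0,0,0,0,0.35,0,0.5],[0,0,0,0,0.35,0,0.5],[0,0,0,0,0.35,0,0.5],[0,0,0,0,0.35,0,0.5]]'
python3 -m handwheel '[[0,0,0,0,0,-2,0.5],[0,0,0,0,0,-5,0.5],[0,0,0,0,0,-9,0.5],[0,0,0,0,0,-13,0.5],[0,0,0,-5,0,-16,0.5],[0,0,0,-8,0,-18,0.5],[0,0,0,-12,0,-18,0.5],[0,0,0,-16,0,-18,0.5],[0,0,0,-20,0,-18,0.5],[0,0,0,-20,0,-18,0.5],[0,0,0,-20,0,-18,0.5]]'
python3 - <<'E'
from cam import *
from bench import env
import pickle
t=env.camera("top");t0=pickle.load(open("c0.pkl","rb"))["top"]
np.set_printoptions(precision=3,suppress=True)
for n,(u,v,w) in dict(cup_b=(340,195,16),ladle=(330,345,45)).items():
    a=t0["image"][v-w:v+w,u-w:u+w].astype(int);b=t["image"][v-w:v+w,u-w:u+w].astype(int);print(n,"mean diff",abs(a-b).mean())
print("fin shut exp px",proj(t,[[.5801,-.1555,.11]]),"open px",proj(t,[[.5952,-.277,.11]]))
s=env.camera("scene");s0=pickle.load(open("c0.pkl","rb"))["scene"]
for n,(u,v,w) in dict(rooster=(311,308,20),cup_a=(399,368,16),cup_b=(270,298,10)).items():
    a=s0["image"][v-w:v+w,u-w:u+w].astype(int);b=s["image"][v-w:v+w,u-w:u+w].astype(int);print(n,abs(a-b).mean())
pickle.dump((t,s),open("c8.pkl","wb"))
g=cv2.cvtColor(t["image"],cv2.COLOR_RGB2GRAY);n,l,st,ce=cv2.connectedComponentsWithStats((g<105).astype(np.uint8))
for i in range(1,n):
    if 20<st[i,4]<400 and 370<ce[i][0]<535 and 190<ce[i][1]<290: print(st[i],ce[i],plane(t,[ce[i]],.1)[0])
E
```

```text
clock: 23.18
eef_pos: [0.5813, -0.1567, 0.0944]
tcp_rot: [0.001, 0.998, 0.068, 0.002]
wrist_force: [-0.4, -0.2, 0.2]
opening: 0.0427
gripper_force: 0.0
clock: 24.1
eef_pos: [0.3806, -0.184, 0.274]
tcp_rot: [0.001, 0.998, 0.067, 0.002]
wrist_force: [0.5, -0.5, -0.3]
opening: 0.043
gripper_force: 0.0
cup_b mean diff 5.195963541666667
ladle mean diff 4.9821399176954735
fin shut exp px [[421.009 238.096]] open px [[482.614 232.521]]
rooster 3.6102083333333335
cup_a 3.3723958333333335
cup_b 3.575
[375 212   6  10  32] [377.344 216.875] [ 0.622 -0.07   0.1  ]
[415 226   9  26  68] [417.853 239.515] [ 0.579 -0.151  0.1  ]
[382 265 145  19 399] [452.992 274.484] [ 0.511 -0.22   0.1  ]
```

The fin is at the shut position, and the rooster, cups and ladle are unchanged (image differences at noise level). Handing in.

```bash
python3 -c "
from bench import env
print(env.hand_in())"
```

```text
the job is handed in; nothing more can be done
None
```

The dish was set down upright on the compartment floor, the lid slid to its stop and released, and the job handed in at about 24 s; camera checks showed the rooster, ladle and two cups unmoved, and the dish was last checked just before the lid closed.

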